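Unlock the photometer's shutter and hold it half open

ROBOT

A 6-joint arm with a two-finger parallel gripper is mounted at the origin on the work surface. World frame = base frame: x ahead of the robot, y to its left, z up, the work surface at z = 0. Lengths are in m, angles in rad, forces in N, time in s.
With the tool pointing down it reaches from about 0.3 to 0.875 m from the base axis. Payload 6.4 kg.
Tool frame: the origin (TCP) lies midway between the tips of the shut fingers; the grasp point (between the pads) lies 19 mm behind it; z points along the fingers, y is the line along which they close (so a half turn about z gives the same grasp; the last joint's range is limited). The gripper opens to 85 mm and grips with 20 to 120 N. Pads are 22 mm wide; open, the fingers measure 114 mm over their backs; the gripper's body (76 mm by 85 mm) begins 54 mm behind the grasp point. The pads swing forward as they close: fully open they stand 13 mm farther back than shut.
Start: joints at [-1.48, 0.181, 1.607, -0, 1.354, -0.206], TCP at [0.168, -0.55, 0.231] pointing down, gripper open.
Joint ranges: [-2.99, 2.99], [-0.89, 2.07], [0.3, 2.58], [-1.14, 4.28], [0, 2.63], [-3.12, 3.12]. Speed limits (rad/s): [2.57, 2.57, 3.01, 3.14, 3.14, 3.14].

INTERFACE

Orientations are given as a unit quaternion [w, x, y, z].
In Python, from bench import sensors, vision, ctrl gives the robot as it stands.
- The arm moves only by the tool carry_out, never from a script. Its argument "deltas" is text: rows parted by semicolons, each of 7 numbers parted by spaces: the shift along the tool's x, y, z in mm, then the turn, a rotation vector about the tool's x, y, z in rad, then the closure, from 0 (fully open) to 1 (shut). In form: tx ty tz ax ay az claw; .... A call has 1 to 12 rows; each row is the pose to reach, as a shift and turn from the pose commanded when the call began, along the tool's axes at that moment; what a row does not reach only later rows make up. A row lasts 1/8 s, in which the tool goes at most 62.5 mm and 10.7 degrees, less where a joint would pass 70% of its speed; a pose out of reach is approached as far as the arm can. A call with a gripper value outside its range is refused whole. The fingers move at their own pace and stop on an object; the grip force is fixed at half the most. Time passes only in rows, so rows that repeat a pose let the fingers close. It gives the time, the measured TCP pose, the force, the opening and the grip force at its end, in the units of the state.
- sensors.get_obs(): the state, without advancing time (a new reading comes with each control period).
- vision.camera(name): name is "scene" or "top"; returns the picture (400x640x3 uint8, blue, green, red); there is no depth.
- vision.camera_model(name): a dict with "K" (3x3 intrinsics, pixels), "extrinsics" (4x4, takes a point from world to camera coordinates). Camera axes: x right, y down, z forward; pixel columns grow to the right and rows downward; lengths in m; the calibration is good to about 2 mm. A picture is of the moment at which its call begins. camera_model takes no time and is no camera call.
- ctrl.hand_in(): hands the job in; it is judged then, once.
The state is a dict: "time_s": time; "q": joint angles; "dq": joint speeds; "joint_efforts": joint torques, N m; "eef_pos": TCP position; "eef_rot": TCP orientation; "wrist_force": force on the tool from outside, world axes, zero at the start; "torque": the same for the moment, N m; "opening": opening from 0.0 (shut) to 1.0 (fully open); "grasp_force": force on a finger pad.
Only numpy, scipy, OpenCV 4.12 (cv2) and the standard library are available. Lean on these libraries where they do the work, as an engineer would, in place of code of your own. Each camera call takes 0.05 s, during which the arm holds its last target. There are 200 camera calls.

TASK

Use the yellow-handled lever to prise up the lip of the red transit clip until the clip snaps loose (lever it, do not pull it out of its catch with the fingers), then lay the lever and the freed clip on the bench. Then push the photometer's sprung shutter by its blue tab to half of its travel, the red pointer at the green mark, and finish while still holding it there with the gripper against its spring. Leave the tube rack, the bottle and the tip box where they are.

Things in the scene. Friction and masses are not known exactly. Their poses are not given: they have to be found in the camera images.
- photometer: White tube photometer fixed to the bench, flat deck 90 mm above the bench. Origin on the bench; its housing spans x -65 to +100 mm, y -100 to +100 mm; x points away from its front face, which looks towards the robot, y to the left, z up. The shutter's tab, when closed, stands at x 31, y -40 mm on the deck.
- catch (a point): Point on the deck midway between two grey cheeks 11 mm high that hold the clip's foot with sprung steel balls; at x -49, y -24, z 90 mm of the photometer. Each cheek is 22 (x) x 12 (y) mm, their inner faces 21 mm apart. A side stop 5 mm high stands on the deck 60 to 68 mm beyond this point (x), 8 to 15 mm to its left. Axes as the photometer's.
- green_mark (a point): Green half-travel mark, on the far one of the two shutter guide rails (rails 5 mm high along y at x 40 to 45 and 88 to 94 mm of the photometer; the steel shutter plate and its amber port lie between them). Black marks 35 mm to either side: right closed, left fully open.
- pry_step (a point): Middle of the front top edge of the grey pry step: a solid block 50 mm wide (y) sticking out 40 mm from the photometer's front face, at x -105, y -24, z 81 mm of the photometer. Its flat top is 9 mm below the seated clip's lip. The lever's blade goes in over it and can pivot on this edge. Axes as the photometer's.
- clip_lip (a point): Middle of the front edge of the underside of the clip's lip: 26 mm wide, 9 mm thick, reaching 15 mm out in front of the front face, 25 mm beyond the pry step's edge. 90 mm above the bench when seated. It takes about 10 N to raise it some 7 mm past the balls; then the clip rests loose on them, lip 10 mm or more up. Axes as the clip's.
- clip_centre (a point): Middle of the red transit clip (40 g), a bar 14 mm wide and high, 118 mm long, the lip at its -x end; x along the bar, z up. This point is half-way up and half-way along. Seated it lies at x -21, y -24, z 97 mm of the photometer, axes alike, in the tab's way. The bar's sides are free for fingers from 17 mm on the lip side of this point to 32 mm beyond it.
- lever_grip (a point): Lever lying on the bench, 160 mm long, 120 g: yellow handle 95 x 16 x 24 mm (length, width, height), flat steel blade 65 long, 16 wide, 5 mm thick, its underside 8 mm above the handle's. x points along it to the blade, z up. This point is in the handle half-way up (12 mm above its underside), 30 mm behind the blade's root, 95 mm behind its tip.
- lever_tip (a point): Middle of the end edge of the lever's blade, half-way through its thickness: 95 mm ahead of lever_grip and 1.5 mm lower in the lever's frame.
- tab_centre (a point): Centre of the shutter's upright blue tab, 14 (x) x 12 (y) x 27 (z) mm, its top 28 mm above the deck; axes as the photometer's. It slides along the photometer's +y (to the left). Push its -y face, or pinch it.
- shutter (a joint): Shutter travel in m: 0 closed, 0.070 fully open, 0.035 half (pointer at the green mark). Its spring pushes it shut with about 3 N when closed, rising evenly to about 13.5 N fully open (about 8 N at half).
- rack: Bystander: white rack 150 x 66 mm with glass tubes, 101 mm high; origin at the centre of its underside.
- bottle: Bystander: white bottle with a blue cap, 64 mm across, 120 mm high; origin at the centre of its underside.
- tip_box: Bystander: blue and yellow tip box, 120 x 85 x 64 mm; origin at the centre of its underside.
Not all that is in view belongs to the job. Of the things like the part that bears clip_lip, leave any that is black; of the rest the larger one is meant.

How it is judged:
On the way, in this order (a step that is already met when the one before it is completed fails the run):
1. the clip's lip is raised at least 7 mm above its seat with the lever's blade under it, the fingers not touching the clip (z of clip_lip in the frame of photometer above 0.097 m and distance between lever_tip and clip_lip below 0.04 m and contact force between the fingers and clip below 0.2 N), for 0.1 s.
2. the clip lies on the bench, released, and the shutter is still closed (height (world z) of clip_centre below 0.03 m and contact force between the fingers and clip below 0.2 N and linear speed of clip below 0.03 m/s and value of joint shutter below 0.01 m), for 0.2 s.
At the end, for the whole second after the job is handed in: The shutter is held still at half travel, 35 mm +- 6 mm, by the fingers alone (more than 3 N on it); the clip and the lever lie at rest on the bench (their middles less than 30 mm up), not touched by the fingers (value of joint shutter between 0.029 and 0.041 m and velocity of joint shutter between -0.01 and 0.01 m/s and contact force between the fingers and shutter above 3 N and height (world z) of clip_centre between -0.005 and 0.03 m and contact force between the fingers and clip below 0.2 N and height (world z) of lever_grip between -0.005 and 0.03 m and contact force between the fingers and lever below 0.2 N and linear speed of each of clip, lever below 0.02 m/s and contact force between each of clip, lever and shutter below 0.2 N); the arm keeps its last pose, push and grip.
It fails at once if the tube rack is moved more than 30 mm or tipped (distance of rack from where it was at the start of the episode above 0.03 m or angle between rack's own z axis and vertical above 0.4 rad).
It fails at once if the bottle is moved more than 30 mm or tipped (distance of bottle from where it was at the start of the episode above 0.03 m or angle between bottle's own z axis and vertical above 0.4 rad).
It fails at once if the tip box is moved more than 30 mm or tipped (distance of tip_box from where it was at the start of the episode above 0.03 m or angle between tip_box's own z axis and vertical above 0.4 rad).
It also fails if it takes over 69 s, if anything falls off the work surface, if the arm or the gripper's body presses on something with over 40 N, if the wrist force passes 120 N, or if a joint passes its speed limit or range.

## Working session

There is one attempt and no reset: what is moved stays moved. The work goes in short steps, Python scripts to look and compute and a tool call to move; the robot and the scene stay as the last step left them, time stands still between calls to the robot, and variables do not carry over. Pictures are saved under pics/ and viewed, at most 10 in all, crops included, and the job is handed in when it is done.

Besides the shell and the picture viewer there is one more tool, called after "Call:" by a JSON object that holds its "fn" and its "kwargs", one argument or row to a line. carry_out: Moves the arm, as the interface text tells. Its arguments: {"type":"object","properties":{"deltas":{"type":"string"}},"required":["deltas"]}

```bash
mkdir -p pics; cat > h.py <<'E'
import numpy as np, cv2
from bench import sensors, vision, ctrl
def proj(n,P):
    m=vision.camera_model(n);E=np.array(m["extrinsics"]);K=np.array(m["K"])
    p=K@(E[:3,:3]@np.asarray(P,float)+E[:3,3]);return p[:2]/p[2]
def ray(n,uv):
    m=vision.camera_model(n);E=np.array(m["extrinsics"]);K=np.array(m["K"])
    R=E[:3,:3];c=-R.T@E[:3,3];d=R.T@np.linalg.inv(K)@[uv[0],uv[1],1];return c,d/np.linalg.norm(d)
def onz(n,uv,z):
    c,d=ray(n,uv);return c+d*(z-c[2])/d[2]
E
python3 - <<'E'
from h import *
for n in("scene","top"):
    im=vision.camera(n);cv2.imwrite(f"pics/{n}0.png",im)
    m=vision.camera_model(n);print(n,np.round(ray(n,(320,200))[0],3),np.round(onz(n,(320,200),0),3),m["K"][0][0])
o=sensors.get_obs();print(o)
E
```

```text
scene [1.296 0.533 0.968] [ 0.495 -0.054  0.   ] 506.6106449460431
top [0.507 0.008 1.014] [ 0.62 -0.01  0.  ] 432.13240736853123
{'time_s': 0.1, 'q': array([-1.48028846e+00,  1.81464227e-01,  1.60792028e+00,  3.27141029e-05,
        1.35380772e+00, -2.06299620e-01]), 'dq': array([-6.31668654e-04, -2.59797899e-03, -2.19363186e-03,  2.82871742e-05,
       -7.14503123e-04, -1.21523990e-03]), 'joint_efforts': array([-2.39332292e-05, -4.45881736e+01, -3.52240062e+01, -3.98940556e-04,
        4.12150141e-03, -7.20355274e-06]), 'eef_pos': array([ 0.16815005, -0.5493386 ,  0.23046974]), 'eef_rot': array([-7.97524543e-04,  9.89008566e-01,  1.47856069e-01,  6.22225041e-05]), 'wrist_force': array([-0.48088729, -0.11361555, -0.63443149]), 'torque': array([ 0.02643146, -0.01375673,  0.04476951]), 'grasp_force': 0.0, 'opening': 1.0018516743698465}
```

View pics/top0.png

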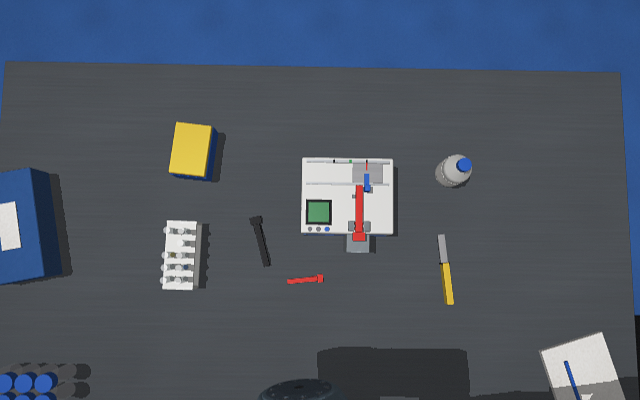

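View pics/scene0.png

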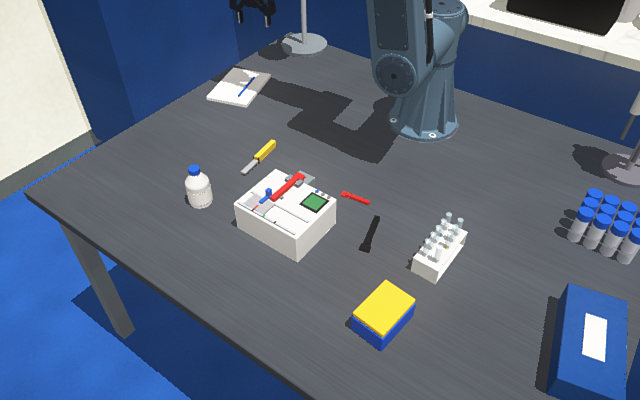

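The top view shows the photometer at about (347,196). The seated red clip runs from (359,186) to (359,240), with the pry step at (358,244) and the blue tab at (367,182). The lever's yellow handle is at (448,284) and its blade tip at (442,236). The small red clip (305,280) and the black one (260,240) are decoys.

```bash
cat > m.py <<'E'
from h import *
im=cv2.imread("pics/top0.png");hsv=cv2.cvtColor(im,cv2.COLOR_BGR2HSV)
def blob(mask,x0,y0,x1,y1):
    k=np.zeros_like(mask);k[y0:y1,x0:x1]=mask[y0:y1,x0:x1]
    c=max(cv2.findContours(k,0,cv2.CHAIN_APPROX_NONE)[0],key=cv2.contourArea)
    return c[:,0,:].astype(float),np.argwhere(k)[:,::-1].astype(float)
def axis(pts,z):
    P=np.array([onz("top",p,z) for p in pts])[:,:2]
    r=cv2.minAreaRect((P*1000).astype(np.float32));c=P.mean(0)
    v=np.linalg.svd(P-c)[2][0]; v*=np.sign(v[0]); s=(P-c)@v
    return c,v,np.degrees(np.arctan2(v[1],v[0])),c+v*s.min(),c+v*s.max(),np.round(r,1) if 0 else (np.round(r[0]),np.round(r[1]),r[2])
red=cv2.inRange(hsv,(0,120,60),(8,255,255))|cv2.inRange(hsv,(172,120,60),(180,255,255))
yel=cv2.inRange(hsv,(15,120,80),(35,255,255));blu=cv2.inRange(hsv,(100,150,80),(125,255,255))
grey=cv2.inRange(hsv,(0,0,95),(180,60,255));white=cv2.inRange(hsv,(0,0,150),(180,60,255))
np.set_printoptions(precision=4,suppress=True)
print("clip",axis(blob(red,340,180,380,250)[1],.104))
print("yel",axis(blob(yel,430,250,470,320)[1],.022))
print("blade",axis(blob(grey,430,225,460,264)[1],.013))
print("tab",axis(blob(blu,355,165,380,200)[1],.118))
c,_=blob(white,290,145,400,240)
a=cv2.approxPolyDP(c.astype(np.int32),6,True)[:,0]
for p in a: print("deck",p,onz("top",p,.09)[:2])
big=[cv2.resize(im[145:260,290:405],None,fx=5,fy=5,interpolation=2),cv2.resize(im[225:315,415:465],(215,575//1),interpolation=2)]
cv2.imwrite("pics/crop1.png",np.hstack(big))
E
python3 m.py
```

```text
clip (array([ 0.5768, -0.0904]), array([ 0.9999, -0.0122]), np.float64(-0.6998411888595428), array([ 0.5242, -0.0898]), array([ 0.6413, -0.0912]), (array([583., -90.]), array([117.,  23.]), 0.10447028279304504))
yel (array([ 0.4289, -0.3002]), array([0.9947, 0.1026]), np.float64(5.886220976072274), array([ 0.3822, -0.3051]), array([ 0.4766, -0.2953]), (array([ 429., -300.]), array([95., 22.]), 5.5326642990112305))
blade (array([ 0.5095, -0.2947]), array([0.9947, 0.1026]), np.float64(5.886373070694349), array([ 0.477, -0.298]), array([ 0.5424, -0.2913]), (array([ 510., -295.]), array([66., 17.]), 6.162164688110352))
tab (array([ 0.6439, -0.1052]), array([0.9999, 0.0113]), np.float64(0.6492876922183412), array([ 0.6267, -0.1054]), array([ 0.6627, -0.105 ]), (array([ 645., -105.]), array([11., 36.]), 89.96724700927734))
deck [302 158] [0.7009 0.0314]
deck [301 232] [0.5406 0.0315]
deck [351 233] [ 0.5395 -0.0754]
deck [351 195] [ 0.6213 -0.0752]
deck [368 172] [ 0.672 -0.112]
deck [373 192] [ 0.6284 -0.1228]
deck [364 192] [ 0.6282 -0.1033]
deck [364 229] [ 0.5483 -0.1033]
deck [368 220] [ 0.5677 -0.1119]
deck [366 233] [ 0.5398 -0.1075]
deck [392 233] [ 0.5403 -0.1634]
deck [392 159] [ 0.7013 -0.1645]
```

View pics/crop1.png

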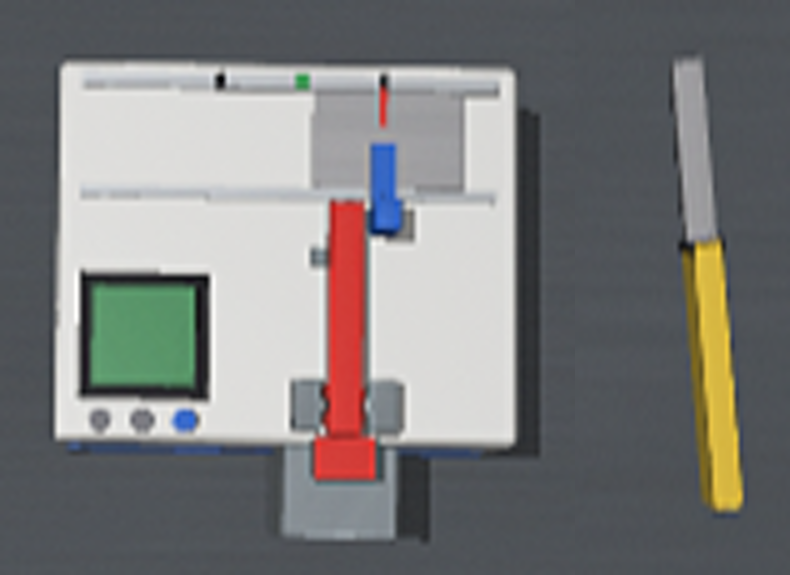

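```bash
cat >> h.py <<'E'
from scipy.spatial.transform import Rotation as R
def down(yaw,tilt=0):   # tool x at heading yaw (deg), tool z down; tilt raises tool x end (deg)
    y=np.radians(yaw);x=np.array([np.cos(y),np.sin(y),0]);Y=np.array([np.sin(y),-np.cos(y),0])
    return R.from_rotvec(Y*np.radians(tilt))*R.from_matrix(np.c_[x,Y,[0,0,-1]])
def base():
    o=sensors.get_obs();q=o["eef_rot"];return o["eef_pos"],R.from_quat([q[1],q[2],q[3],q[0]])
def delta(b,pos,rot):
    t=b[1].inv().apply(np.asarray(pos)-b[0])*1000;a=(b[1].inv()*rot).as_rotvec()
    print(np.round(t,1),np.round(a,3))
E
python3 - <<'E'
from h import *
np.set_printoptions(precision=4,suppress=True)
f=lambda u,v,z:onz("top",(290+u/5-.4,145+v/5-.4),z)[:2]
for n,u,v,z in[("TL",60,63,.09),("TR",517,68,.09),("BL",56,440,.09),("BR",514,446,.09),("lipfront",345,481,.099),("barfar",347,199,.104),("stepL",283,539,.081),("stepR",397,541,.081),("tabtop",384,216,.118),("green",302,82,.095),("blackL",220,81,.095),("blackR",384,80,.095)]:print(n,f(u,v,z))
b=base();print(b[1].apply([1,0,0]))
delta(b,(.447,-.3013,.10),down(5.9));delta(b,(.447,-.3013,.003),down(5.9))
E
```

```text
TL [0.7027 0.0323]
TR [ 0.7031 -0.1667]
BL [0.5393 0.0319]
BR [ 0.5386 -0.1643]
lipfront [ 0.5229 -0.0907]
barfar [ 0.6425 -0.091 ]
stepL [ 0.4981 -0.066 ]
stepR [ 0.4976 -0.1151]
tabtop [ 0.6334 -0.105 ]
green [ 0.6947 -0.0724]
blackL [ 0.6946 -0.037 ]
blackR [ 0.696  -0.1079]
[0.9563 0.2925 0.0004]
[ 339.2 -155.4  130.8] [-0.002 -0.     0.194]
[ 339.1 -155.3  227.8] [-0.002 -0.     0.194]
```

Call:
{"fn": "carry_out", "kwargs": {
  "deltas": "60 -28 20 0 0 0.05 0; 120 -55 50 0 0 0.1 0; 175 -80 75 0 0 0.15 0; 230 -105 95 0 0 0.194 0; 285 -130 115 0 0 0.194 0; 339 -155 131 0 0 0.194 0; 339 -155 170 0 0 0.194 0; 339 -155 170 0 0 0.194 0"
}}

```text
time_s: 1.1
eef_pos: [0.4454, -0.2987, 0.0577]
eef_rot: [-0.003, 0.999, 0.053, -0.003]
wrist_force: [-0.2, -0.1, -0.4]
opening: 1.0
grasp_force: 0.0
```

Call:
{"fn": "carry_out", "kwargs": {
  "deltas": "0 0 0 0 0 0 0;0 0 0 0 0 0 0;0 0 0 0 0 0 0"
}}

```text
time_s: 1.48
eef_pos: [0.4472, -0.3041, 0.0628]
eef_rot: [0.001, 0.999, 0.051, 0.001]
wrist_force: [0.4, -0.0, -0.3]
opening: 0.995
grasp_force: 0.0
```

```bash
python3 - <<'E'
from h import *
b=base();print(b[0],sensors.get_obs()["dq"].round(3));delta(b,(.447,-.3013,.003),down(5.9))
E
```

```text
[ 0.44715326 -0.30407715  0.06278766] [ 0.005  0.006  0.006 -0.    -0.003  0.001]
[ 0.  -2.9 59.8] [ 0.002 -0.002 -0.002]
```

Call:
{"fn": "carry_out", "kwargs": {
  "deltas": "0 -3 25 0 0 0 0;0 -3 45 0 0 0 0;0 -3 59 0 0 0 0;0 -3 59 0 0 0 0;0 -3 59 0 0 0 1;0 -3 59 0 0 0 1;0 -3 59 0 0 0 1;0 -3 59 0 0 0 1;0 -3 59 0 0 0 1;0 -3 59 0 0 0 1"
}}

```text
time_s: 2.72
eef_pos: [0.4472, -0.3, 0.0029]
eef_rot: [0.0, 0.999, 0.051, 0.0]
wrist_force: [-0.4, 0.1, 5.9]
opening: 0.173
grasp_force: 59.5
```

Call:
{"fn": "carry_out", "kwargs": {
  "deltas": "0 0 -40 0 0 0 1;0 0 -90 0 0 0 1;-20 -20 -140 0 0 0 1;-40 -70 -150 0 0 0.05 1;-60 -120 -150 0 0 0.1 1;-65 -170 -150 0 0 0.1 1;-66 -217 -125 0 0 0.1 1;-66 -217 -110 0 0 0.1 1;-66 -217 -100 0 0 0.1 1;-66 -217 -100 0 0 0.1 1;-66 -217 -100 0 0 0.1 1"
}}

```text
time_s: 4.1
eef_pos: [0.3592, -0.0911, 0.1026]
eef_rot: [0.0, 1.0, 0.001, 0.0]
wrist_force: [0.3, -0.5, -0.8]
opening: 0.169
grasp_force: 59.1
```

```bash
cat > look.py <<'E'
from h import *
import sys
n=sys.argv[1]
t,s=vision.camera("top"),vision.camera("scene")
cv2.imwrite(f"pics/{n}_t.png",t);cv2.imwrite(f"pics/{n}_s.png",s)
a=list(map(int,sys.argv[2:10])) # crop top x0 y0 x1 y1, scene likewise
f=lambda im,x0,y0,x1,y1:cv2.resize(im[y0:y1,x0:x1],(390,int(390*(y1-y0)/(x1-x0))),interpolation=2)
A,B=f(t,*a[:4]),f(s,*a[4:]);H=max(A.shape[0],B.shape[0])
p=lambda A:cv2.copyMakeBorder(A,0,H-A.shape[0],0,10,0)
cv2.imwrite(f"pics/{n}.png",np.hstack([p(A),p(B)]))
b=base();print(b[0],b[1].apply([1,0,0]))
E
python3 look.py l1 300 170 400 290 220 140 340 260
```

```text
[ 0.35924537 -0.09108066  0.10278497] [9.99997807e-01 1.95414852e-03 7.52787886e-04]
```

View pics/l1.png

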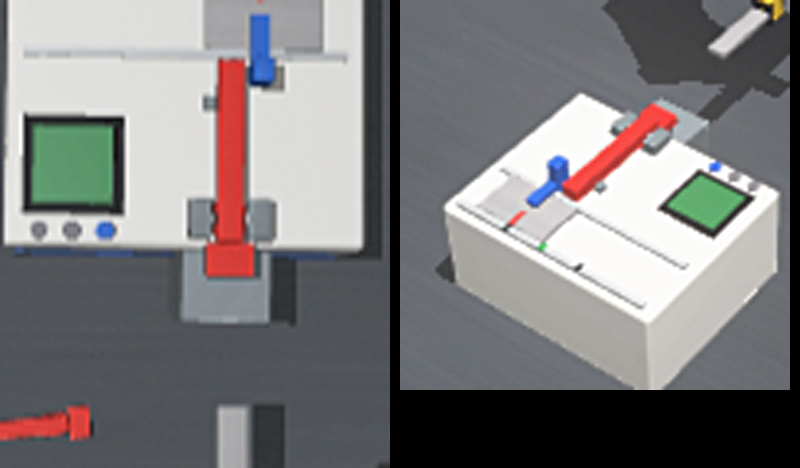

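The crops show the blade tip at about top px (360.3,273.8) and scene px (317.5,155.4). It is in line with the lip, centred at top px (359,233) with the step edge at row 252. I'll triangulate the tip.

```bash
python3 - <<'E'
from h import *
np.set_printoptions(precision=4,suppress=True)
def tri(p,q):
    (c1,d1),(c2,d2)=ray("top",p),ray("scene",q)
    A=np.c_[d1,-d2];s=np.linalg.lstsq(A,c2-c1,rcond=None)[0];a,b=c1+d1*s[0],c2+d2*s[1];return (a+b)/2,np.linalg.norm(a-b)
print("tip",tri((359.9,273.4),(317.1,155)),onz("top",(359.9,273.4),.1126))
g=lambda u,v:(300+u/3.9-.4,170+v/3.9-.4);h=lambda u,v:(220+(u-400)/3.25-.4,140+v/3.25-.4)
print("lip front top R/L",tri(g(254,277),h(653,104)),tri(g(206,275),h(678,118)), "step L",tri(g(181,321),h(707,128)))
print(onz("top",g(230,276),.099),onz("top",g(225,322),.081))
E
```

```text
tip (array([ 0.4555, -0.0918,  0.1142]), np.float64(0.00013968199504942066)) [ 0.4554 -0.092   0.1126]
lip front top R/L (array([ 0.5238, -0.1045,  0.0975]), np.float64(0.0015270899422354994)) (array([ 0.5247, -0.0786,  0.0965]), np.float64(0.0016760013551368332)) step L (array([ 0.4999, -0.0675,  0.0735]), np.float64(0.0032416126746357262))
[ 0.5238 -0.0907  0.099 ] [ 0.4988 -0.0899  0.081 ]
```

Call:
{"fn": "carry_out", "kwargs": {
  "deltas": "0 0 12 0 0 0 1;0 0 25 0 0 0 1;0 0 25 0 0 0 1;20 0 25 0 0 0 1;35 0 25 0 0 0 1;45 0 25 0 0 0 1;52 0 25 0 0 0 1;59 0 25 0 0 0 1;65 0 25 0 0 0 1;65 0 25 0 0 0 1"
}}

```text
time_s: 5.45
eef_pos: [0.4241, -0.0903, 0.0774]
eef_rot: [0.0, 1.0, 0.002, 0.0]
wrist_force: [-0.3, 0.8, -2.1]
opening: 0.176
grasp_force: 59.1
```

```bash
python3 - <<'E'
from h import *
s=vision.camera("scene");t=vision.camera("top")
cv2.imwrite("pics/in1.png",np.hstack([cv2.resize(s[140:200,270:350],(400,300),interpolation=2),cv2.resize(t[210:270,320:400],(400,300),interpolation=2)]))
b=base();print(b[0],b[1].apply([1,0,0]))
E
```

```text
[ 0.42356305 -0.09017776  0.07721223] [ 9.99995819e-01  2.86291436e-03 -4.06789506e-04]
```

View pics/in1.png

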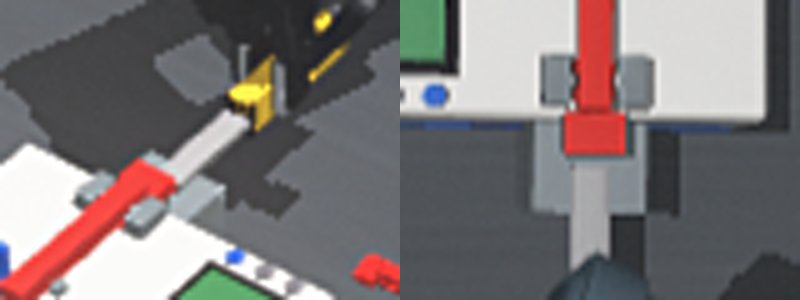

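The blade lies flat over the step, with its tip at the lip's front edge (top crop (590,160)). There is no contact force, so I'll insert it further.

Call:
{"fn": "carry_out", "kwargs": {
  "deltas": "4 0 0 0 0 0 1;8 0 0 0 0 0 1;12 0 0 0 0 0 1;16 0 0 0 0 0 1;16 0 0 0 0 0 1"
}}

```text
time_s: 6.18
eef_pos: [0.4401, -0.0902, 0.0773]
eef_rot: [0.0, 1.0, 0.002, 0.0]
wrist_force: [-0.1, -0.4, -0.8]
opening: 0.174
grasp_force: 59.1
```

```bash
python3 - <<'E'
from h import *
np.set_printoptions(precision=4,suppress=True)
b=base();print(b[0])
# pivot at step edge, blade underside; rotate the held lever about it
P=np.array([.4987,b[0][1],.0812])
b=(b[0],down(0))
off=b[0]-P; off[2]-=.001
for a in (4,8,12,16,20,24,28):
    r=R.from_rotvec([0,-np.radians(a),0]);delta(b,P+r.apply(off),r*b[1])
E
```

```text
[ 0.4401 -0.0902  0.0773]
[0.5 0.  5.1] [0.   0.07 0.  ]
[1.3 0.  9.1] [0.   0.14 0.  ]
[ 2.3  0.  13.1] [0.    0.209 0.   ]
[ 3.6  0.  17. ] [0.    0.279 0.   ]
[ 5.2  0.  20.7] [0.    0.349 0.   ]
[ 7.1  0.  24.4] [0.    0.419 0.   ]
[ 9.1  0.  27.9] [0.    0.489 0.   ]
```

Call:
{"fn": "carry_out", "kwargs": {
  "deltas": "0.5 0 5 0 0.07 0 1;1 0 7 0 0.105 0 1;1 0 9 0 0.14 0 1;2 0 11 0 0.175 0 1;2 0 13 0 0.21 0 1;3 0 15 0 0.245 0 1;3.5 0 17 0 0.28 0 1;4.5 0 19 0 0.315 0 1;5 0 21 0 0.35 0 1;5 0 21 0 0.35 0 1"
}}

```text
time_s: 7.42
eef_pos: [0.4439, -0.0898, 0.0558]
eef_rot: [-0.001, 0.985, 0.001, 0.173]
wrist_force: [0.5, -0.1, -1.8]
opening: 0.173
grasp_force: 59.1
```

```bash
cat > pv.py <<'E'
from h import *
import sys
s=vision.camera("scene");t=vision.camera("top")
cv2.imwrite("pics/"+sys.argv[1]+".png",np.hstack([cv2.resize(s[140:215,250:350],(400,300),interpolation=2),cv2.resize(t[180:255,310:410],(400,300),interpolation=2)]))
b=base();print(b[0],b[1].apply([1,0,0]))
E
python3 pv.py pry1
```

```text
[ 0.44455283 -0.09015052  0.05624814] [0.9397539  0.00265737 0.34184139]
```

View pics/pry1.png

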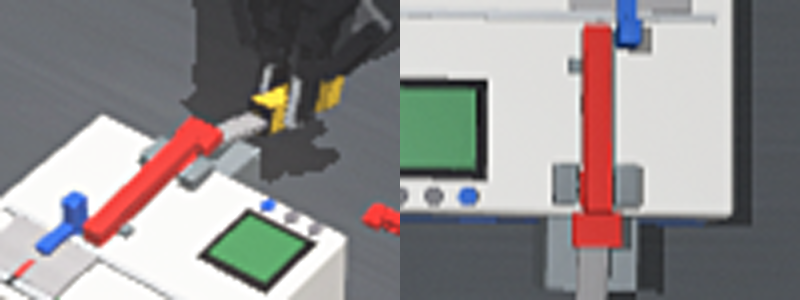

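The lip is visibly raised on the blade (scene crop (205,130)) and the forces are low. I'll pry a little more for margin, then measure the lip height.

Call:
{"fn": "carry_out", "kwargs": {
  "deltas": "0 0 2 0 0.035 0 1;0 0 4 0 0.07 0 1;0 0 4 0 0.07 0 1;0 0 4 0 0.07 0 1"
}}

```text
time_s: 8.02
eef_pos: [0.4466, -0.0905, 0.053]
eef_rot: [-0.0, 0.978, 0.001, 0.208]
wrist_force: [1.0, 0.1, -0.3]
opening: 0.175
grasp_force: 59.1
```

```bash
python3 pv.py pry2; python3 - <<'E'
from h import *
t=cv2.imread("pics/pry2.png");
def red(a):
    h=cv2.cvtColor(a,cv2.COLOR_BGR2HSV);return cv2.inRange(h,(0,120,60),(8,255,255))|cv2.inRange(h,(172,120,60),(180,255,255))
for k in("pry1","pry2"):
    a=cv2.imread(f"pics/{k}.png")[:,400:];m=red(a);ys,xs=np.nonzero(m);i=ys>ys.max()-16
    print(k,"top lip front row",180+ys.max()/4,"cols",310+xs[i].min()/4,310+xs[i].max()/4,"far row",180+ys.min()/4)
for z in(.099,.106,.112):
    print(z,[proj("top",(.5235+dx,-.0907+s*.013,z)) for dx,s in((0,-1),(0,1))])
E
```

```text
[ 0.44666364 -0.09045043  0.05295334] [0.91300345 0.00301103 0.40794072]
pry1 top lip front row 241.75 cols 353.0 365.5 far row 186.25
pry2 top lip front row 241.5 cols 353.0 365.25 far row 185.75
0.099 [array([364.72391509, 240.55231434]), array([352.45662804, 240.44091892])]
0.106 [array([365.12951582, 240.49691345]), array([352.76821037, 240.38462831])]
0.112 [array([365.48216477, 240.44874523]), array([353.03911752, 240.33568611])]
```

View pics/pry2.png

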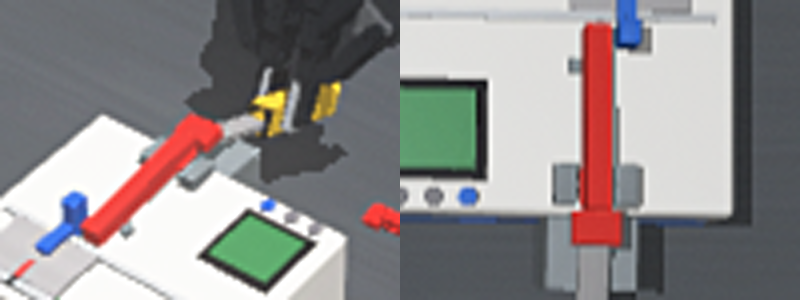

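The lip's top edge is about 13 mm above its seat and the clip is loose. Next I'll level the lever, back it out and lay it on the bench to the right.

```bash
python3 - <<'E'
from h import *
b=base()
delta(b,(.4425,-.0905,.067),down(0,10));delta(b,(.44,-.0905,.0775),down(0));delta(b,(.35,-.0905,.0775),down(0));delta(b,(.35,-.0905,.10),down(0))
E
```

```text
[  1.9   0.  -14.5] [-0.    -0.246  0.003]
[  3.9   0.  -25.1] [-0.    -0.42   0.003]
[-78.2  -0.2 -61.8] [-0.    -0.42   0.003]
[-69.1  -0.2 -82.4] [-0.    -0.42   0.003]
```

Call:
{"fn": "carry_out", "kwargs": {
  "deltas": "1 0 -7 0 -0.12 0 1;2 0 -14.5 0 -0.246 0 1;4 0 -25 0 -0.42 0 1;4 0 -25 0 -0.42 0 1;-20 0 -36 0 -0.42 0 1;-50 0 -49 0 -0.42 0 1;-78 0 -62 0 -0.42 0 1;-78 0 -62 0 -0.42 0 1;-69 0 -82 0 -0.42 0 1;-69 0 -82 0 -0.42 0 1"
}}

```text
time_s: 9.38
eef_pos: [0.3513, -0.0912, 0.1001]
eef_rot: [0.001, 1.0, 0.001, 0.003]
wrist_force: [-0.3, 0.6, -1.8]
opening: 0.171
grasp_force: 59.2
```

```bash
python3 - <<'E'
from h import *
b=base();print(b[0]);delta(b,(.40,-.30,.06),down(0));delta(b,(.40,-.30,.004),down(0))
E
```

```text
[ 0.35128644 -0.09119223  0.10013469]
[ 47.9 208.9  40.8] [ 0.002 -0.005  0.003]
[ 47.7 208.7  96.8] [ 0.002 -0.005  0.003]
```

Call:
{"fn": "carry_out", "kwargs": {
  "deltas": "0 50 0 0 0 0 1;15 100 0 0 0 0 1;30 150 20 0 0 0 1;48 190 30 0 0 0 1;48 209 40 0 0 0 1;48 209 60 0 0 0 1;48 209 80 0 0 0 1;48 209 90 0 0 0 1;48 209 95 0 0 0 1;48 209 96 0 0 0 1;48 209 96 0 0 0 1;48 209 96 0 0 0 1"
}}

```text
time_s: 10.88
eef_pos: [0.3987, -0.2997, 0.0038]
eef_rot: [0.0, 1.0, 0.001, 0.0]
wrist_force: [-0.4, -0.2, -1.1]
opening: 0.172
grasp_force: 59.4
```

Open, rise, and move clear so I can see the clip.

Call:
{"fn": "carry_out", "kwargs": {
  "deltas": "0 0 0 0 0 0 0;0 0 0 0 0 0 0;0 0 0 0 0 0 0;0 0 0 0 0 0 0;0 0 0 0 0 0 0;0 0 -40 0 0 0 0;0 0 -95 0 0 0 0;0 0 -155 0 0 0 0;0 0 -196 0 0 0 0;0 0 -196 0 0 0 0;0 0 -196 0 0 0 0"
}}

```text
time_s: 12.25
eef_pos: [0.398, -0.2989, 0.1986]
eef_rot: [-0.0, 1.0, 0.001, -0.0]
wrist_force: [-0.3, -0.2, -0.7]
opening: 1.002
grasp_force: 0.0
```

```bash
python3 look.py l2 300 150 460 330 200 130 340 250
```

```text
[ 0.397587   -0.29848237  0.19759106] [ 0.99999418  0.00276919 -0.00199077]
```

View pics/l2.png

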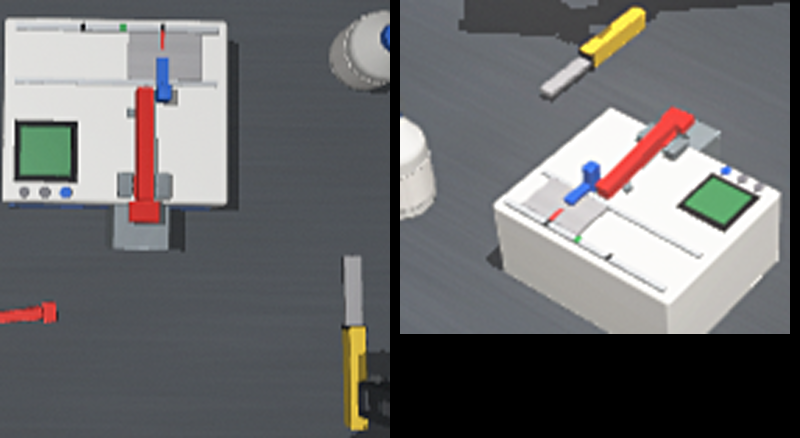

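The lever lies flat on the bench (crop (352,340)). The clip rests loose with its lip up and the bar at y ≈ -0.0905. Next is the clip.

```bash
python3 - <<'E'
from h import *
b=base();
for p in((.590,-.0905,.18),(.590,-.0905,.096)):delta(b,p,down(0))
E
```

```text
[ 193.  -207.4   17.7] [-0.002  0.002  0.003]
[ 193.2 -207.2  101.7] [-0.002  0.002  0.003]
```

Call:
{"fn": "carry_out", "kwargs": {
  "deltas": "40 -42 0 0 0 0 0;80 -84 0 0 0 0 0;120 -126 0 0 0 0 0;160 -168 5 0 0 0 0;193 -207 10 0 0 0 0;193 -207 15 0 0 0 0;193 -207 15 0 0 0 0;193 -207 15 0 0 0 0"
}}

```text
time_s: 13.35
eef_pos: [0.5899, -0.0927, 0.1837]
eef_rot: [-0.0, 1.0, 0.001, -0.001]
wrist_force: [0.4, -0.0, -0.3]
opening: 0.998
grasp_force: 0.0
```

```bash
python3 - <<'E'
from h import *
b=base();print(b[0]);delta(b,(.590,-.0905,.096),down(0))
E
```

```text
[ 0.5899483  -0.09269725  0.18372866]
[ 0.2 -2.2 87.7] [-0.     0.001  0.001]
```

Call:
{"fn": "carry_out", "kwargs": {
  "deltas": "0 -2 40 0 0 0 0;0 -2 70 0 0 0 0;0 -2 87 0 0 0 0;0 -2 87 0 0 0 0;0 -2 87 0 0 0 1;0 -2 87 0 0 0 1;0 -2 87 0 0 0 1;0 -2 87 0 0 0 1;0 -2 87 0 0 0 1;0 -2 87 0 0 0 1"
}}

```text
time_s: 14.6
eef_pos: [0.5912, -0.0901, 0.0978]
eef_rot: [0.0, 1.0, 0.001, 0.001]
wrist_force: [-0.4, -2.2, 3.5]
opening: 0.143
grasp_force: 61.2
```

Call:
{"fn": "carry_out", "kwargs": {
  "deltas": "0 0 -20 0 0 0 1;0 0 -50 0 0 0 1;0 0 -90 0 0 0 1;-30 0 -100 0 0 0 1;-80 10 -100 0 0 0 1;-140 20 -100 0 0 0 1;-190 30 -90 0 0 0 1;-190 30 -50 0 0 0 1;-190 30 0 0 0 0 1;-190 30 0 0 0 0 1;-190 30 0 0 0 0 1"
}}

```text
time_s: 15.98
eef_pos: [0.4019, -0.1208, 0.099]
eef_rot: [0.0, 1.0, 0.002, 0.001]
wrist_force: [-0.1, -0.6, -0.2]
opening: 0.142
grasp_force: 60.8
```

```bash
python3 look.py l3 300 150 460 330 200 130 340 250;  python3 - <<'E'
from h import *
b=base();delta(b,(.40,-.12,.011),down(0))
E
```

```text
[ 0.40246837 -0.12116571  0.09951876] [0.99998995 0.00312278 0.00321785]
[-2.7 -1.4 88.5] [ 0.002 -0.003  0.003]
```

View pics/l3.png

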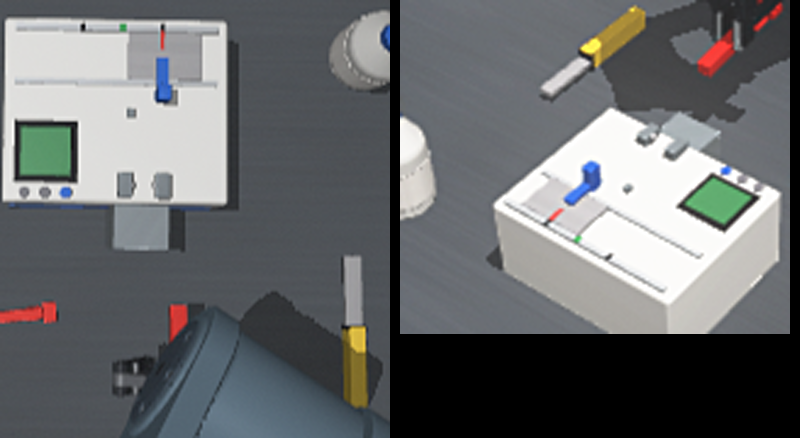

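The clip is held in the gripper (scene crop (735,45)), clear of the photometer, and the shutter is still closed. I'll lower and release it.

Call:
{"fn": "carry_out", "kwargs": {
  "deltas": "0 0 30 0 0 0 1;0 0 60 0 0 0 1;0 0 80 0 0 0 1;0 0 88 0 0 0 1;0 0 88 0 0 0 1;0 0 88 0 0 0 0.9;0 0 88 0 0 0 0.7;0 0 88 0 0 0 0;0 0 88 0 0 0 0;0 0 88 0 0 0 0;0 0 88 0 0 0 0;0 0 88 0 0 0 0"
}}

```text
time_s: 17.58
eef_pos: [0.4008, -0.1203, 0.0092]
eef_rot: [-0.0, 1.0, 0.001, -0.0]
wrist_force: [0.7, -0.4, -0.4]
opening: 1.004
grasp_force: 0.0
```

Call:
{"fn": "carry_out", "kwargs": {
  "deltas": "0 0 -50 0 0 0 0;0 0 -100 0 0 0 0;0 0 -160 0 0 0 0;50 -3 -190 0 0 0 0;100 -6 -190 0 0 0 0;150 -10 -190 0 0 0 0;200 -14 -190 0 0 0 0;230 -15 -180 0 0 0 0;230 -15 -170 0 0 0 0;230 -15 -170 0 0 0 0;230 -15 -170 0 0 0 0"
}}

```text
time_s: 18.95
eef_pos: [0.63, -0.1048, 0.1795]
eef_rot: [-0.0, 1.0, 0.001, -0.0]
wrist_force: [0.8, -0.2, 0.4]
opening: 1.003
grasp_force: 0.0
```

```bash
python3 - <<'E'
from h import *
t=vision.camera("top");cv2.imwrite("pics/t4.png",t)
h=cv2.cvtColor(t,cv2.COLOR_BGR2HSV);m=cv2.inRange(h,(0,120,60),(8,255,255))|cv2.inRange(h,(172,120,60),(180,255,255))
for c in cv2.findContours(m[:,330:430].copy(),0,2)[0]:
    x,y,w,hh=cv2.boundingRect(c)
    if w*hh>60:print(x+330,y,w,hh,onz("top",(x+330+w/2,y+hh/2),.014)[:2],onz("top",(x+330,y),.014)[:2],onz("top",(x+330+w,y+hh),.014)[:2])
b=base();print(b[0]);delta(b,(.631,-.105,.101),down(0))
E
```

```text
[ 0.6302723  -0.10490426  0.17994562]
[ 0.7  0.1 78.9] [ 0.    -0.001  0.002]
```

```bash
python3 - <<'E'
from h import *
t=vision.camera("scene");cv2.imwrite("pics/s4.png",t)
h=cv2.cvtColor(t,cv2.COLOR_BGR2HSV);m=cv2.inRange(h,(0,120,60),(8,255,255))|cv2.inRange(h,(172,120,60),(180,255,255))
for c in cv2.findContours(m,0,2)[0]:
    if cv2.contourArea(c)>25:
        (u,v),sz,a=cv2.minAreaRect(c);print((u,v),sz,a,onz("scene",(u,v),.01))
for p in((.335,-.12,.007),(.453,-.12,.007)):print(proj("scene",p))
E
```

```text
(355.0500183105469, 197.35000610351562) (29.4091796875, 5.692099571228027) 18.43494987487793 [0.43939695 0.02355993 0.01      ]
(323.7500305175781, 167.25) (8.485280990600586, 28.991378784179688) 45.0 [ 0.38683133 -0.119117    0.01      ]
[333.68675263 158.67044645]
[309.87440732 180.2972219 ]
```

The clip lies on the bench at about (0.39,-0.12). Now I'll pinch the tab and push it.

Call:
{"fn": "carry_out", "kwargs": {
  "deltas": "0 0 40 0 0 0 0;0 0 65 0 0 0 0;0 0 78 0 0 0 0;0 0 78 0 0 0 0;0 0 78 0 0 0 1;0 0 78 0 0 0 1;0 0 78 0 0 0 1;0 0 78 0 0 0 1;0 0 78 0 0 0 1;0 0 78 0 0 0 1;0 0 78 0 0 0 1"
}}

```text
time_s: 20.42
eef_pos: [0.6311, -0.1052, 0.1019]
eef_rot: [0.0, 1.0, 0.001, 0.0]
wrist_force: [-2.7, -2.9, 6.1]
opening: 0.121
grasp_force: 59.3
```

Call:
{"fn": "carry_out", "kwargs": {
  "deltas": "0 -6 0 0 0 0 1;0 -12 0 0 0 0 1;0 -18 0 0 0 0 1;0 -24 0 0 0 0 1;0 -30 0 0 0 0 1;0 -35 0 0 0 0 1;0 -35 0 0 0 0 1;0 -35 0 0 0 0 1;0 -35 0 0 0 0 1"
}}

```text
time_s: 21.55
eef_pos: [0.6312, -0.0716, 0.1019]
eef_rot: [0.001, 1.0, 0.001, 0.001]
wrist_force: [-1.8, -8.7, 4.8]
opening: 0.119
grasp_force: 59.1
```

```bash
python3 - <<'E'
from h import *
s=vision.camera("scene");t=vision.camera("top")
cv2.imwrite("pics/end1.png",np.hstack([cv2.resize(s[140:240,220:350],(400,308),interpolation=2),cv2.resize(t[150:227,300:400],(400,308),interpolation=2)]))
b=base();print(b[0],sensors.get_obs()["wrist_force"])
E
```

```text
[ 0.63125331 -0.07166845  0.10195351] [-1.2339055  -8.6770877   4.52113174]
```

View pics/end1.png

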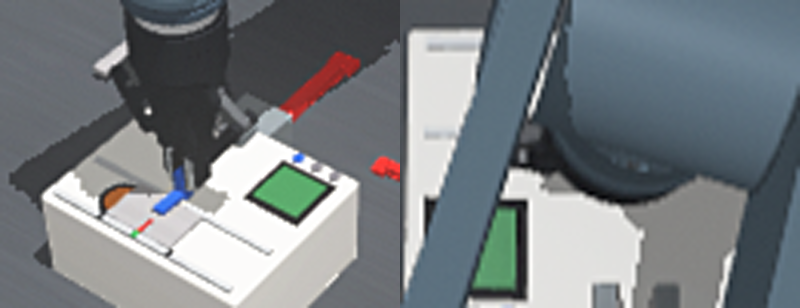

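The pointer tip (137,233) sits at the green mark (135,234). The spring load reads about 8.7 N, which fits half travel, and the clip lies on the bench.

```bash
python3 -c "
from bench import ctrl;print(ctrl.hand_in())"
```

```text
the job is handed in; nothing more can be done
None
```

I levered the clip loose, laid the lever and clip on the bench, and handed the job in with the gripper holding the shutter at half travel, pointer at the green mark (no verdict was returned).

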